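# Load a zinc plate and index the carousel

### The arm

A 6-joint arm with a two-finger parallel gripper is mounted at the origin on a cart in front of the work surface, level with it; the furniture and walls round the work are solid. World frame = base frame: x ahead of the robot, y to its left, z up, the work surface at z = 0. Lengths are in m, angles in rad, forces in N, time in s.
With the tool pointing down it reaches from about 0.35 to 0.875 m from the base axis. Payload 4.2 kg.
Tool frame: the origin (TCP) lies at the very end of the fingers, on their centre line; the grasp point (between the pads) lies 19 mm behind it; z points along the fingers, y is the line along which they close (so a half turn about z gives the same grasp; the last joint's range is limited). The gripper opens to 87 mm and grips with 3 to 60 N. Pads are 19 mm wide; open, the fingers measure 117 mm over their backs; the gripper's body (75 mm by 190 mm) begins 51 mm behind the grasp point.
Start: joints at [1.396, 0.385, 0.008, 0, -1.194, -0.259], TCP at [0.263, 0.567, 0.223] pointing down, gripper open.
Joint ranges: [-3.14, 3.14], [-1.21, 2.06], [-1.07, 1.41], [-3.16, 2.05], [-2.99, -0.16], [-3.1, 3.1]. Speed limits (rad/s): [2.79, 2.79, 3.14, 3.14, 3.14, 3.14].

### API

Orientations are given as a unit quaternion [x, y, z, w].
In Python, from cell import env gives the robot as it stands. The module is installed in compiled form; this text tells all that it offers.
- The arm moves only by the tool drive_tool, never from a script. Its arguments are lists of equal length, an entry for each row: "offset": the shift along the world's x, y, z in m, a list of three; "yaw": the turn about the world's z in degrees; "jaw": the opening, from 0 (shut) to 1 (fully open). A call has 1 to 8 rows; each row shifts and turns the commanded pose from where the row before left it; what a row does not reach is not made up. A row lasts 1/12 s, in which the tool goes at most 41.7 mm and 7.16 degrees, less where a joint would pass 70% of its speed; a pose out of reach is approached as far as the arm can. A call with a gripper value outside its range is refused whole. The fingers move at their own pace and stop on an object; "force" is the grip in N (left out, the last holds). Time passes only in rows, so rows that do not move let the fingers close. It gives the time, the measured TCP pose, the force, the opening and the grip force at its end, in the units of the state.
- env.observe(): the state, without advancing time (a new reading comes with each control period).
- env.read_camera(name): name is "scene" or "top" or "wrist"; returns the picture (384x512x3 uint8, red, green, blue); there is no depth.
- env.get_calibration(name): a dict with "vertical_fov" (degrees; the focal length in pixels is half the picture's height over the tangent of half this angle, whatever the lens; pixels are square), "cx", "cy" (the principal point, pixels), "k1" (the pictures are not rectified: a ray, as slopes to the right and down, at radius r is drawn at 1 + k1 r^2 times it, then the intrinsics apply), "pose" (4x4, takes a point from camera to world coordinates). Camera axes: x right, y up, looking along -z (the intrinsics and any distortion apply to the point x, -y, -z); pixel columns grow to the right and rows downward; lengths in m; the calibration is good to about 2 mm. A picture is of the moment at which its call begins: read the wrist's pose just before it. get_calibration takes no time and is no camera call; for the wrist camera it gives the pose at the moment of the call.
- env.close_job(): hands the job in; it is judged then, once.
The state is a dict: "t": time; "q": joint angles; "dq": joint speeds; "joint_torque": joint torques, N m; "eef_pos": TCP position; "eef_rot": TCP orientation; "ft_force": force on the tool from outside, world axes, zero at the start; "wrist_torque": the same for the moment, N m; "opening": opening from 0.0 (shut) to 1.0 (fully open); "grasp_force": force on a finger pad.
Only numpy, scipy, OpenCV 4.12 (cv2) and the standard library are available. Lean on these libraries where they do the work, as an engineer would, in place of code of your own. Each camera call takes 0.05 s, during which the arm holds its last target. There are 200 camera calls.

### The job

Lay the loose zinc plate flat between the pins of the carousel's empty nest. Then push the carousel round by one of its posts, the short way, until that nest stands at the index bracket and the spring bolt snaps into its notch and locks it. Do it gently, do not lean on the carousel once the bolt has stopped it, and leave the other things on the bench where they are.

Things in the scene. Friction and masses are not known exactly. Their poses are not given: they have to be found in the camera images.
- plate_center (a point): Centre of the loose zinc plate (half-way up): white polished plate, 28 mm wide (x), 76 mm long (y), 5 mm thick (z), its ends narrowing, its upper edges bevelled (grip low: the upright part of its long sides is the lower half). It lies flat on a dark rubber mat, 110 x 130 x 2 mm, fixed on the bench to the right of the carousel. 34 g.
- hub (a point): On the carousel's axis at the disc's upper face, 42 mm over the bench; this frame turns with the carousel (z up). Carousel: grey aluminium disc, 274 mm across, on a cast base fixed to the bench. Four nests at +y (the empty one), -x, -y, +x, 80 mm from the axis, long side radial; in the rim outside each a notch 12.5 mm wide, 9 mm deep. Dark hub cap 52 mm across, 16 mm high.
- post (a point): One of the four black push posts, half-way up it (20 mm above the disc). Posts are upright, 14 mm thick, 40 mm tall, rounded on top, 110 mm from the axis, midway between the nests: at (+-78, +-78) mm in the hub's frame. This one is at (-78, -78) mm, beyond the middle from the empty nest.
- nest (a point): Where the plate's centre lies when it is home in the empty nest: 80 mm from the axis along the hub's y, 8.5 mm above the disc. Axes as the hub's: the plate's length goes along y, either end outwards. The other three nests hold plates that are clamped in.
- nest_bar (a point): Middle of the top of the empty nest's black bar (18 mm wide, 66 mm long, 6 mm high), on which the plate rests. Round it stand six steel pins, 6 mm thick, rounded tops 10 mm above the bar: one beyond each end, and two on each side, 23 mm either way from the middle. The plate has 1.5 to 2 mm clearance all round; beside its middle there is room for fingers 36 mm wide, down to the disc.
- index_point (a point): Nominal place of the index bolt's nose on the rim, fixed to the base: 137 mm from the axis, 36 mm over the bench. The dark steel index bracket (62 x 40 mm, 47 mm high) stands just outside the rim, black pull knob behind. It is clamped in a T-slot, up to 12 mm to either side of this point along the rim; its true place is not measured: feel for the last part.
- carousel (a joint): Turn of the carousel since the start, rad, counter-clockwise from above positive. It stays where it is left; drag at a post about 3 to 6 N. It must turn clockwise, 0.45 to 1.2 rad, to bring the empty nest's notch to the bolt (the short way; the other way a wrong nest would lock).
- bolt (a joint): Travel of the spring bolt towards the axis, m: about 0 while its nose (10 mm wide) rides on the rim, 0.008 when it has snapped into a notch. Spring about 5 N. In the notch it stops the carousel dead both ways, with about 1 mm of play each side.
- masking_roll: Roll of masking tape, 104 mm across, 25 mm high, lying on the bench at the right; bystander. Origin at the centre of its underside.
- parts_case: Small white parts case, 98 x 130 x 33 mm; bystander. Origin at the centre of its underside.
- ball_pen: Ball pen, 143 mm long, 11 mm thick; bystander. Origin at the centre of its underside.
- detail_brush: Small turquoise hand brush, 30 x 85 x 55 mm; bystander. Origin at the centre of its underside.
- loupe: Black stand loupe, 37 mm across, 36 mm high; bystander. Origin at the centre of its underside.
Mind the look-alikes: they are no part of the job. What is shaped like the part that bears plate_center but purple or red is not meant.

How it is judged:
By the outcome, as a careful person would: the job done as asked, in the order asked, and still so for the second after the job is handed in, with the robot touching nothing.
It also fails if it takes over 64 s, if anything falls off the work surface, if the arm or the gripper's body presses on something with over 40 N, if the wrist force passes 120 N, or if a joint passes its speed limit or range.

## Working session

There is one attempt and no reset: what is moved stays moved. The work goes in short steps, Python scripts to look and compute and a tool call to move; the robot and the scene stay as the last step left them, time stands still between calls to the robot, and variables do not carry over. Pictures are saved under pics/ and viewed, at most 12 in all, crops included, and the job is handed in when it is done.

Besides the shell and the picture viewer there is one more tool, called after ">>>" as name(argument=value, ...), one argument or row to a line, values as JSON. drive_tool: Moves the arm, as the interface text tells. Its arguments: {"type":"object","properties":{"offset":{"type":"array","items":{"type":"array","items":{"type":"number"}}},"yaw":{"type":"array","items":{"type":"number"}},"jaw":{"type":"array","items":{"type":"number"}},"force":{"type":"number"}},"required":["offset","yaw","jaw"]}

```bash
mkdir -p pics; cat > h.py <<'E'
import numpy as np, cv2
from cell import env
def look(n,f):
    c=env.get_calibration(n); im=env.read_camera(n); cv2.imwrite('pics/'+f+'.png',cv2.cvtColor(im,cv2.COLOR_RGB2BGR)); np.save('pics/'+f+'.npy',c,allow_pickle=True); return im,c
def load(f): return cv2.imread('pics/'+f+'.png')[:,:,::-1],np.load('pics/'+f+'.npy',allow_pickle=True).item()
def K(c):
    f=192/np.tan(np.radians(c['vertical_fov'])/2); return f
def ray(c,u,v):
    f=K(c); d=np.array([(u-c['cx'])/f,(v-c['cy'])/f]); s=d.copy()
    for _ in range(30): s=d/(1+c['k1']*(s@s))
    P=np.array(c['pose']); return P[:3,3],P[:3,:3]@np.array([s[0],-s[1],-1])
def onz(c,u,v,z):
    o,d=ray(c,u,v); return o+d*(z-o[2])/d[2]
def proj(c,p):
    P=np.array(c['pose']); q=P[:3,:3].T@(np.array(p)-P[:3,3]); s=np.array([q[0],-q[1]])/-q[2]; s=s*(1+c['k1']*(s@s)); return K(c)*s+[c['cx'],c['cy']]
E
python3 - <<'E'
from h import *
a,_=look('top','top0'); b,c=look('scene','scene0')
s=env.observe(); print(s['t'],s['eef_pos'],s['eef_rot'],s['ft_force'],s['opening'])
for n in('top','scene'): print(n,env.get_calibration(n))
E
```

```text
0.1 [0.26245503 0.56663059 0.2215568 ] [ 9.76551075e-01 -2.15283592e-01 -1.73443197e-04  9.70895678e-04] [-0.65714269 -0.39484037 -1.0322902 ] 0.9972604817431705
top {'vertical_fov': 52.665912219463905, 'cx': 255.09204657661806, 'cy': 198.02319665438108, 'k1': -0.009162663310817252, 'pose': array([[-0.0122489 ,  0.9869052 , -0.16083558,  0.34568387],
       [-0.9995152 , -0.01668892, -0.02628409, -0.06309323],
       [-0.02862407,  0.16043566,  0.98663117,  1.36548667],
       [ 0.        ,  0.        ,  0.        ,  1.        ]])}
scene {'vertical_fov': 53.43982872071574, 'cx': 252.86463539360835, 'cy': 191.84062415051906, 'k1': 0.04416601131247129, 'pose': array([[ 0.57513639,  0.53777768, -0.61645219, -0.20766274],
       [-0.81805654,  0.37690478, -0.4344264 , -0.57475476],
       [-0.00128105,  0.75414717,  0.6567042 ,  0.86750043],
       [ 0.        ,  0.        ,  0.        ,  1.        ]])}
```

View pics/top0.png

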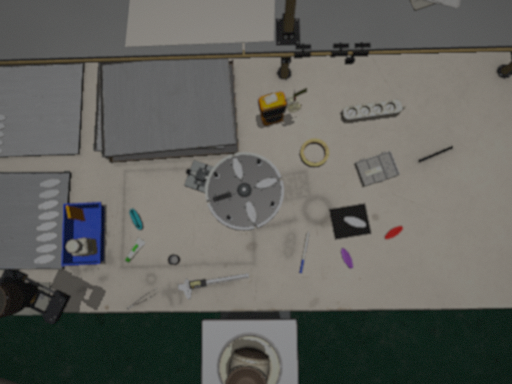

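View pics/scene0.png

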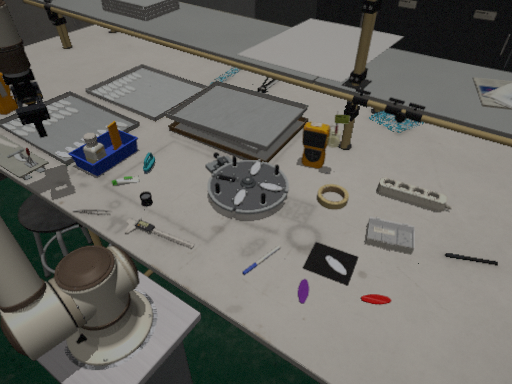

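The top view shows the carousel at about (245,190). Its empty nest is the black bar at (222,197), and the index bracket is at (197,175). The plate candidates are white on the dark mat (355,222), purple (347,258), red (394,232), and the white plates clamped in the carousel. The white one on the mat fits: it is loose, white and on the rubber mat. I'll confirm it in an enlarged crop.

```bash
python3 - <<'E'
from h import *
im,c=load('top0')
cr=im[140:275,180:410]; cv2.imwrite('pics/crop0.png',cv2.resize(cr,None,fx=3.4,fy=3.4,interpolation=cv2.INTER_CUBIC)[:,:,::-1])
# plate: bright within mat region
g=im.min(2); sub=g[195:250,320:380]; 
n,l,st,ce=cv2.connectedComponentsWithStats((sub>110).astype('u1'))
for i in range(1,n):
    if st[i,4]>40:
        m=(l==i); y,x=np.nonzero(m); print(st[i],ce[i]+[320,195], onz(c,*(ce[i]+[320,195]),0.0055))
        P=np.array([onz(c,a+320,b+195,.007)[:2] for a,b in zip(x,y)]); w,v=np.linalg.eigh(np.cov(P.T)); print(np.degrees(np.arctan2(v[1,1],v[0,1])),np.sqrt(w))
for n,(u,v,z) in dict(hub=(245,190,.058),nest=(222,197,.048),br=(197,175,.047),roll=(314,153,.02)).items(): print(n,onz(c,u,v,z))
E
```

```text
[   0    0   60   55 1719] [353.26701571 224.38976149] [ 0.46832795 -0.36857541  0.0055    ]
139.85436202810257 [0.06090584 0.07253272]
[  0   5   8  19 101] [322.55445545 208.98019802] [ 0.52428783 -0.26394547  0.0055    ]
177.27522403079826 [0.00683274 0.01589099]
[ 25  22  20  10 126] [354.62698413 221.5       ] [ 0.47837076 -0.37383095  0.0055    ]
70.21836193687018 [0.006597   0.01862522]
hub [0.58729089 0.00602553 0.058     ]
nest [0.56596518 0.08624491 0.048     ]
br [0.64555953 0.17410059 0.047     ]
roll [ 0.72421579 -0.23950183  0.02      ]
```

View pics/crop0.png

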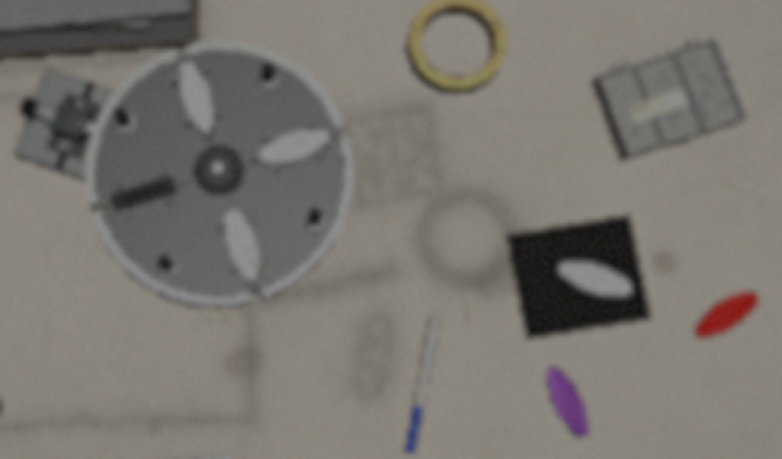

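The crop confirms it: the white plate lies on the dark mat, and the purple and red look-alikes lie beside the mat. The carousel's empty bar and the bracket are at the left. I'll fly over the carousel first for a wrist look.

>>> drive_tool(
  offset=[
    [0.018,-0.033,0.004],
    [0.018,-0.033,0.004],
    [0.018,-0.033,0.004],
    [0.018,-0.033,0.004],
    [0.018,-0.033,0.004],
    [0.018,-0.033,0.004],
    [0.018,-0.033,0.004],
    [0.018,-0.033,0.004],
  ],
  yaw=[-3.1,-3.1,-3.1,-3.1,-3.1,-3.1,-3.1,-3.1],
  jaw=[1,1,1,1,1,1,1,1],
)

```text
t: 0.77
eef_pos: [0.4069, 0.3012, 0.2545]
eef_rot: [0.907, -0.421, -0.0, 0.0]
ft_force: [0.7, 0.1, -0.6]
opening: 1.0
grasp_force: 0.0
```

>>> drive_tool(
  offset=[
    [0.018,-0.033,0.004],
    [0.018,-0.033,0.004],
    [0.018,-0.033,0.004],
    [0.018,-0.033,0.004],
    [0.018,-0.033,0.004],
    [0.018,-0.033,0.004],
    [0.018,-0.033,0.004],
    [0,0,0],
  ],
  yaw=[-3.1,-3.1,-3.1,-3.1,-3.1,-3.1,-3.1,-3.1],
  jaw=[1,1,1,1,1,1,1,1],
)

```text
t: 1.43
eef_pos: [0.5348, 0.0674, 0.2827]
eef_rot: [0.794, -0.608, 0.001, 0.0]
ft_force: [-0.2, 1.2, -0.1]
opening: 0.998
grasp_force: 0.0
```

```bash
python3 - <<'E'
from h import *
im,c=look('wrist','w1'); s=env.observe(); print(s['t'],s['eef_pos'],s['eef_rot'],s['q'],c)
for n,p in dict(hub=(.587,.006,.058),nest=(.566,.086,.048)).items(): print(n,proj(c,p))
E
```

```text
1.4833 [0.53356171 0.06923027 0.28209459] [ 7.93279801e-01 -6.08857087e-01 -1.67959909e-04  4.20982848e-04] [ 4.30644240e-01  1.98563606e-01 -1.04437255e-01  1.00377733e-04
 -1.26869689e+00 -1.69116079e-01] {'vertical_fov': 67.38250020245042, 'cx': 255.91661967015594, 'cy': 191.99066897418342, 'k1': -0.02839653902728865, 'pose': array([[-9.65389688e-01,  2.53178684e-01,  6.26362898e-02,
         5.52362566e-01],
       [-2.60811080e-01, -9.36603711e-01, -2.33989463e-01,
         4.36303804e-03],
       [-5.75762910e-04, -2.42227253e-01,  9.70219370e-01,
         4.44037687e-01],
       [ 0.00000000e+00,  0.00000000e+00,  0.00000000e+00,
         1.00000000e+00]])}
hub [229.98402615 114.33529917]
nest [231.43250224 175.59435203]
```

View pics/w1.png

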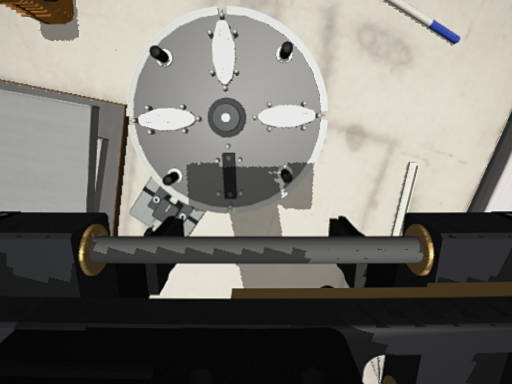

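The wrist view shows the hub cap at (227,117), the empty nest bar at (229,175), the bracket at lower left (165,205), and the four posts. Next I measure these with masks.

```bash
python3 - <<'E'
from h import *
im,c=load('w1'); g=im.max(2)
def comp(th,box,amin):
    x0,y0,x1,y1=box; n,l,st,ce=cv2.connectedComponentsWithStats((g[y0:y1,x0:x1]<th).astype('u1'))
    return [(st[i,4],ce[i]+[x0,y0],np.argwhere(l==i)[:,::-1]+[x0,y0]) for i in range(1,n) if st[i,4]>amin]
for a,ce,p in comp(45,(215,145,245,205),60):
    r=cv2.minAreaRect(p.astype('f4')); W=np.array([onz(c,*q,.048)[:2] for q in p]); w,v=np.linalg.eigh(np.cov(W.T))
    print('bar',a,ce,r,onz(c,*r[0],.048),np.degrees(np.arctan2(v[1,1],v[0,1])),np.sqrt(w*12))
# hub cap: white dot & dark ring
for a,ce,p in comp(95,(200,90,255,145),100):
    (x,y),R=cv2.minEnclosingCircle(p.astype('f4')); print('cap',a,(x,y),R,onz(c,x,y,.058),onz(c,x,y,.042))
# posts' bases/tops
for box in((145,35,175,70),(270,35,300,70),(160,160,185,190),(275,165,300,195)):
    for a,ce,p in comp(45,box,60): print('post',a,ce,onz(c,*ce,.062))
# rim: bright->plates' centroids
for box in((205,15,240,90),(130,100,205,135),(250,100,320,132)):
    x0,y0,x1,y1=box; m=(im[y0:y1,x0:x1].min(2)>225).astype('u1'); n,l,st,ce=cv2.connectedComponentsWithStats(m); i=1+st[1:,4].argmax(); q=ce[i]+[x0,y0]; print('plate',st[i],q,onz(c,*q,.053))
E
```

```text
bar 390 [229.45641026 182.04102564] ((229.3971710205078, 182.13490295410156), (32.18698501586914, 12.423046112060547), 87.51044464111328) [0.5665102  0.09581819 0.048     ] 106.33961932852496 [0.01774759 0.04599915]
cap 617 (226.71875, 117.0) 19.577295303344727 [0.5902922  0.01036215 0.058     ] [0.59186426 0.01061079 0.042     ]
post 154 [159.          54.25324675] [ 0.68865438 -0.04125473  0.062     ]
post 109 [285.41284404  50.6146789 ] [ 0.53938105 -0.08538053  0.062     ]
post 107 [170.6635514  178.21495327] [0.64421757 0.10806951 0.062     ]
post 109 [286.01834862 175.68807339] [0.49441774 0.06402789 0.062     ]
plate [  8   6  21  63 972] [222.9691358   51.82201646] [ 0.61439255 -0.06570849  0.053     ]
plate [  9   9  55  21 862] [166.14153132 118.63921114] [0.66773822 0.03316065 0.053     ]
plate [  9   6  56  21 869] [286.15650173 115.57997699] [ 0.51573761 -0.01171583  0.053     ]
```

Hub ≈ (0.592, 0.011), heading 16.5°, and the nest ≈ (0.569, 0.087). Now the plate.

>>> drive_tool(
  offset=[
    [-0.0045,-0.037,-0.0133],
    [-0.0045,-0.037,-0.0133],
    [-0.0045,-0.037,-0.0133],
    [-0.0045,-0.037,-0.0133],
    [-0.0045,-0.037,-0.0133],
    [-0.0045,-0.037,-0.0133],
    [-0.0045,-0.037,-0.0133],
    [-0.0045,-0.037,-0.0133],
  ],
  yaw=[-3,-3,-3,-3,-3,-3,-3,-3],
  jaw=[1,1,1,1,1,1,1,1],
)

```text
t: 2.15
eef_pos: [0.496, -0.2247, 0.1753]
eef_rot: [-0.653, 0.757, 0.0, -0.0]
ft_force: [0.4, 0.3, 0.4]
opening: 1.0
grasp_force: 0.0
```

>>> drive_tool(
  offset=[
    [-0.0045,-0.037,-0.0133],
    [-0.0045,-0.037,-0.0133],
    [-0.0045,-0.037,-0.0133],
    [-0.0045,-0.037,-0.0133],
    [0,0,0],
    [0,0,0],
    [0,0,0],
    [0,0,0],
  ],
  yaw=[-3,-3,-3,-2,0,0,0,0],
  jaw=[0.7,0.7,0.7,0.7,0.7,0.7,0.7,0.7],
)

```text
t: 2.82
eef_pos: [0.4793, -0.3707, 0.1235]
eef_rot: [-0.578, 0.816, -0.0, 0.0]
ft_force: [0.3, 1.1, -0.7]
opening: 0.705
grasp_force: 0.0
```

```bash
cat >> h.py <<'E'
def outline(im,c,box,z,th=200):
    x0,y0,x1,y1=box; m=(im[y0:y1,x0:x1].min(2)>th).astype('u1'); n,l,st,ce=cv2.connectedComponentsWithStats(m); i=1+st[1:,4].argmax()
    p=np.argwhere(l==i)[:,::-1]+[x0,y0]; W=np.array([onz(c,*q,z)[:2] for q in p]).astype('f4')
    r=cv2.minAreaRect(W*1000); w,v=np.linalg.eigh(np.cov(W.T)); return st[i],ce[i]+[x0,y0],W.mean(0),r,np.degrees(np.arctan2(v[1,1],v[0,1]))
E
python3 - <<'E'
from h import *
im,c=look('wrist','w2'); s=env.observe(); print(s['t'],s['eef_pos'],s['eef_rot'],s['opening'],s['ft_force'])
print(proj(c,(.478,-.374,.005)))
u,v=proj(c,(.478,-.374,.005)).astype(int)
print(outline(im,c,(u-130,max(0,v-100),u+130,v+100),.006))
E
```

```text
2.8667 [ 0.47942274 -0.37065175  0.12371516] [-5.78484264e-01  8.15693342e-01 -4.53787901e-04  3.48988725e-04] 0.7028258135762705 [ 0.13464054  0.25544598 -0.16545923]
[256.40987705 183.77703411]
(array([    0,     0,   260,   153, 21130], dtype=int32), array([243.16710838, 130.41736867]), array([ 0.4737241, -0.4268132], dtype=float32), ((475.16790771484375, -394.58538818359375), (149.6577606201172, 258.2364196777344), 70.74752807617188), np.float64(169.68776199101583))
```

View pics/w2.png

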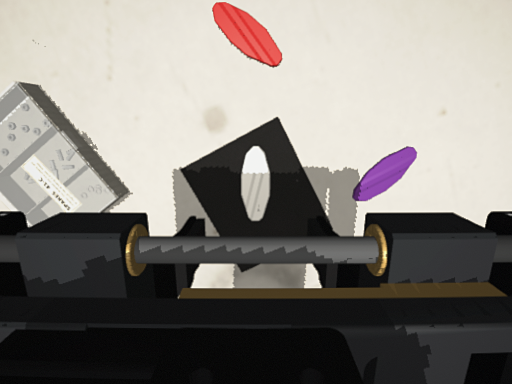

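The plate is at (256,183), wholly on the mat between the fingers, with its lower part in the gripper's shadow. I'll measure it with a lower threshold.

```bash
python3 - <<'E'
from h import *
im,c=load('w2')
print(outline(im,c,(237,140,276,226),.006,th=80))
s=env.observe(); R=s['eef_rot']; print(np.degrees(2*np.arctan2(R[1],R[0]))-90)
E
```

```text
(array([   4,    6,   29,   75, 1740], dtype=int32), array([255.09195402, 182.81609195]), array([ 0.47894314, -0.375262  ], dtype=float32), ((479.3888244628906, -374.29156494140625), (75.09919738769531, 28.034517288208008), 70.78443145751953), np.float64(70.7142646486757))
160.6880219603744
```

>>> drive_tool(
  offset=[
    [0,-0.002,-0.03],
    [0,-0.002,-0.03],
    [0,0,-0.025],
    [0,0,-0.02],
    [0,0,-0.01],
    [0,0,0],
    [0,0,0],
    [0,0,0],
  ],
  yaw=[0,0,0,0,0,0,0,0],
  jaw=[0.6,0.6,0.6,0.6,0.6,0.6,0.6,0.6],
)

```text
t: 3.53
eef_pos: [0.4801, -0.3761, 0.0098]
eef_rot: [-0.578, 0.816, -0.002, 0.001]
ft_force: [0.8, -0.9, 0.8]
opening: 0.596
grasp_force: 0.0
```

>>> drive_tool(
  offset=[
    [-0.0005,0.001,-0.003],
    [0,0,-0.0035],
    [0,0,0],
    [0,0,0],
    [0,0,0],
    [0,0,0],
    [0,0,0],
    [0,0,0],
  ],
  yaw=[0,0,0,0,0,0,0,0],
  jaw=[0.5,0.5,0.3,0.25,0.25,0.25,0.25,0.25],
  force=15,
)

```text
t: 4.2
eef_pos: [0.4783, -0.3752, 0.0024]
eef_rot: [-0.578, 0.816, -0.0, 0.0]
ft_force: [-1.7, 0.7, 5.4]
opening: 0.317
grasp_force: 15.9
```

>>> drive_tool(
  offset=[
    [0,0,0],
    [0,0,0],
    [0,0,0],
    [0,0,0],
    [0,0,0],
    [0,0,0],
  ],
  yaw=[0,0,0,0,0,0],
  jaw=[0.25,0.25,0.25,0.25,0.25,0.25],
  force=15,
)

```text
t: 4.7
eef_pos: [0.4783, -0.3752, 0.0025]
eef_rot: [-0.578, 0.816, -0.0, 0.0]
ft_force: [-1.6, 1.1, 6.2]
opening: 0.318
grasp_force: 15.9
```

>>> drive_tool(
  offset=[
    [0,0,0.005],
    [0,0,0.015],
    [0,0,0.03],
    [0,0,0.03],
    [0,0,0.03],
    [0.007,0.0356,0],
    [0.007,0.0356,0],
    [0.007,0.0356,0],
  ],
  yaw=[0,0,0,0,0,2.75,2.75,2.75],
  jaw=[0.25,0.25,0.25,0.25,0.25,0.25,0.25,0.25],
  force=20,
)

```text
t: 5.37
eef_pos: [0.4992, -0.2673, 0.1121]
eef_rot: [-0.635, 0.773, -0.001, 0.001]
ft_force: [0.7, 1.0, -0.6]
opening: 0.313
grasp_force: 20.0
```

>>> drive_tool(
  offset=[
    [0.007,0.0356,0],
    [0.007,0.0356,0],
    [0.007,0.0356,0],
    [0.007,0.0356,0],
    [0.007,0.0356,0],
    [0.007,0.0356,0],
    [0.007,0.0356,0],
    [0.007,0.0356,0],
  ],
  yaw=[2.75,2.75,2.75,2.75,2.75,2.75,2.75,2.75],
  jaw=[0.25,0.25,0.25,0.25,0.25,0.25,0.25,0.25],
)

```text
t: 6.03
eef_pos: [0.5551, 0.0186, 0.1115]
eef_rot: [0.771, -0.637, 0.0, -0.0]
ft_force: [0.6, 0.0, -2.2]
opening: 0.312
grasp_force: 20.0
```

>>> drive_tool(
  offset=[
    [0.007,0.0356,0],
    [0.007,0.0356,0],
    [0,0,0],
    [0,0,0],
    [0,0,0],
    [0,0,0],
  ],
  yaw=[2.75,2.75,0,0,0,0],
  jaw=[0.25,0.25,0.25,0.25,0.25,0.25],
)

```text
t: 6.53
eef_pos: [0.5687, 0.0869, 0.1113]
eef_rot: [0.8, -0.6, -0.0, 0.0]
ft_force: [0.0, -0.4, -0.3]
opening: 0.318
grasp_force: 20.0
```

```bash
python3 - <<'E'
from h import *
im,c=look('wrist','w3'); s=env.observe(); R=s['eef_rot']; print(s['t'],s['eef_pos'],R,np.degrees(2*np.arctan2(R[1],R[0]))-90,s['opening'],s['grasp_force'],s['ft_force'])
p=s['eef_pos']; print('nest px',proj(c,(.569,.0874,.0505)),'tcp px',proj(c,p))
E
```

```text
6.5833 [0.5687651  0.08670243 0.1113616 ] [ 7.99645590e-01 -6.00472188e-01 -1.74710400e-04  2.26395077e-04] -163.80744975832778 0.3172608245042438 19.999152339587454 [-0.13507053  0.5525036  -0.58176402]
nest px [256.13005192 204.43687173] tcp px [256.94952964 232.49688259]
```

View pics/w3.png

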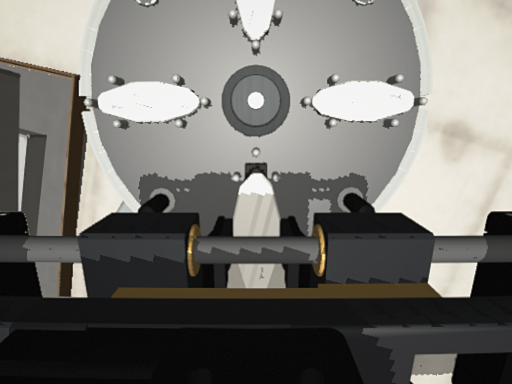

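The plate is held. Its inner tip is at (257,175), centred on the inner pin at (256,152), and the clamped plates sit either side of the hub cap. I'll refine the hub and the tip from this closer view.

```bash
python3 - <<'E'
from h import *
im,c=load('w3'); s=env.observe(); T=s['eef_pos']
A=outline(im,c,(98,75,203,130),.0545,225); B=outline(im,c,(310,75,415,130),.0545,225)
for o in(A,B): print(o[0],o[1],o[2],o[3])
a=np.array(A[3][0]);b=np.array(B[3][0]); h=(a+b)/2; d=a-b; th=np.degrees(np.arctan2(d[1],d[0])); print('hub',h,'dist',np.hypot(*d),'heading',th)
t=np.radians(th+90); e=np.array([np.cos(t),np.sin(t)]); print('nest',h+80*e)
# inner pin (white dot near 256,152) predicted vs hub+ (80-38-~5)mm
print('pin', (onz(c,256,152,.058)[:2]*1000-h)@e)
# plate tip
g=im.min(2); sub=g[160:225,236:278]; 
for v in range(168,222,4): 
    r=g[v,225:290]; x=np.nonzero(r>150)[0]; print(v,x.min()+225 if len(x) else None,x.max()+225 if len(x) else None,end=' | ')
tip=onz(c,257,173,T[2]+.002)[:2]*1000; print('\ntip',tip,'tcp',T*1000,'tip along from tcp',(tip-T[:2]*1000)@-e,'lat',(tip-T[:2]*1000)@[e[1],-e[0]])
x,y=(256,100);print('cap dot',onz(c,x,y,.058)*1000)
E
```

```text
[   0    7  101   39 2998] [148.17044696 101.03435624] [0.66681486 0.03310458] ((666.9942626953125, 33.27461624145508), (73.47981262207031, 26.60915756225586), 15.960408210754395)
[   3    6  101   40 3011] [362.44702757 100.65426769] [ 0.5170907  -0.01093224] ((516.7376098632812, -10.839941024780273), (73.1979751586914, 27.248489379882812), 15.772380828857422)
hub [591.86593628  11.21733761] dist 156.5987097107812 heading 16.361959459043508
nest [569.3295783   87.97743511]
pin 36.71685145600119
168 225 289 | 172 225 286 | 176 233 276 | 180 234 276 | 184 242 270 | 188 239 272 | 192 238 273 | 196 239 272 | 200 238 273 | 204 237 274 | 208 236 276 | 212 235 277 | 216 234 278 | 220 234 278 | 
tip [579.01119158  51.68773296] tcp [568.76509994  86.70243428 111.36159835] tip along from tcp 36.4830184518778 lat -0.032660626986811755
cap dot [591.50586763  10.80867114  58.        ]
```

>>> drive_tool(
  offset=[
    [0.0004,0.0005,-0.015],
    [0,0,-0.015],
    [0,0,-0.012],
    [0,0,-0.006],
    [0,0,0],
    [0,0,0],
    [0,0,0],
  ],
  yaw=[0.2,0,0,0,0,0,0],
  jaw=[0.25,0.25,0.25,0.25,0.25,0.25,0.25],
)

```text
t: 7.17
eef_pos: [0.5702, 0.0882, 0.0643]
eef_rot: [0.801, -0.599, 0.0, -0.001]
ft_force: [1.0, 0.7, 0.2]
opening: 0.315
grasp_force: 20.0
```

```bash
python3 - <<'E'
from h import *
im,c=look('wrist','w4'); s=env.observe(); R=s['eef_rot']; T=s['eef_pos'];print(s['t'],T,np.degrees(2*np.arctan2(R[1],R[0]))-90,s['ft_force'])
print(proj(c,T))
cv2.imwrite('pics/w4c.png',cv2.resize(im[90:290,150:362],None,fx=3,fy=3,interpolation=cv2.INTER_CUBIC)[:,:,::-1])
E
```

```text
7.2167 [0.57023031 0.08832986 0.06440777] -163.52383342978072 [-0.3199393   0.32063626 -1.18323015]
[256.93339044 233.06417783]
```

View pics/w4c.png

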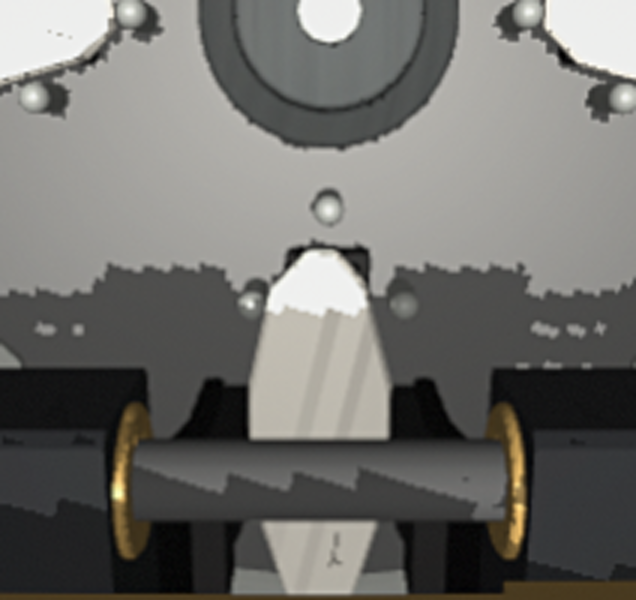

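In the crop the pins and bar are centred at x≈328, while the plate is at x≈319, so the plate sits about 1.7 mm too far left. I'll compute the longitudinal gap.

```bash
python3 - <<'E'
from h import *
im,c=load('w4'); T=env.observe()['eef_pos'][:2]*1000; t=np.radians(106.4); e=np.array([np.cos(t),np.sin(t)]); x=np.array([e[1],-e[0]])
f=lambda u,v,z:onz(c,150+u/3,90+v/3,z)[:2]*1000
tip=f(319,247,.067); pin=f(328,205,.057); A=f(252,303,.057); B=f(404,303,.057)
ed=(f(249,400,.066)+f(390,400,.066))/2
for n,p in dict(tip=tip,pin=pin,A=A,B=B,edges=ed).items(): print(n,'along',(p-T)@e,'lat',(p-T)@x)
E
```

```text
tip along -37.3337821655445 lat 0.4696551471171278
pin along -43.87051276135096 lat -1.2648701481209768
A along -24.078798446691295 lat 13.911775595229956
B along -24.17479452690476 lat -16.65542785635662
edges along -6.7680523795302525 lat 0.28301650630483327
```

>>> drive_tool(
  offset=[
    [-0.0012,-0.0019,-0.0025],
    [0,0,0],
    [0,0,0],
    [0,0,0],
    [0,0,0],
  ],
  yaw=[0,0,0,0,0],
  jaw=[0.25,0.25,0.25,0.25,0.25],
)

```text
t: 7.63
eef_pos: [0.5685, 0.0866, 0.0611]
eef_rot: [0.801, -0.598, 0.0, -0.0]
ft_force: [-0.4, -0.1, 0.1]
opening: 0.315
grasp_force: 20.0
```

```bash
python3 - <<'E'
from h import *
im,c=look('wrist','w5'); s=env.observe(); T=s['eef_pos']*1000; print(T,s['ft_force'])
cr=cv2.resize(im[140:260,205:312],None,fx=5,fy=5,interpolation=cv2.INTER_CUBIC)
cv2.imwrite('pics/w5c.png',cr[:,:,::-1])
E
```

```text
[568.43139209  86.59480038  61.05766731] [-0.43367751 -0.08160047 -0.97230692]
```

View pics/w5c.png

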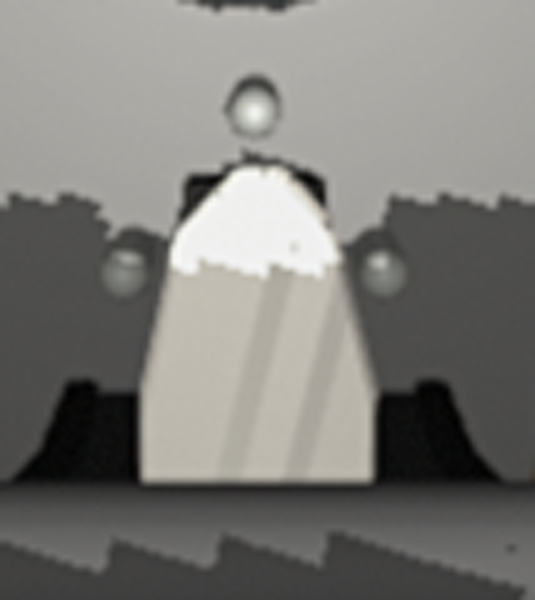

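The pins are centred at x≈253.5 and the plate at x≈258, so the plate is now about 0.5 mm too far right. I'll compute the gap along the length.

```bash
python3 - <<'E'
from h import *
im,c=load('w5'); T=env.observe()['eef_pos'][:2]*1000; t=np.radians(106.4); e=np.array([np.cos(t),np.sin(t)]); x=np.array([e[1],-e[0]])
f=lambda u,v,z:onz(c,205+u/5,140+v/5,z)[:2]*1000
for n,p in dict(tip=f(258,164,.0637),pin=f(253,105,.057),A=f(126,271,.057),B=f(381,272,.057),edges=(f(141,420,.063)+f(375,420,.063))/2).items(): print(n,'along',(p-T)@e,'lat',(p-T)@x)
E
```

```text
tip along -36.944641227785525 lat 0.3999268344895069
pin along -42.63067335410691 lat 0.9870218620230997
A along -22.79907502779666 lat 16.003783840361272
B along -22.777741068753937 lat -14.264373118779744
edges along -6.324374877624192 lat 0.28445097081242815
```

>>> drive_tool(
  offset=[
    [0.0007,-0.0005,0],
    [0,0,0],
    [0,0,-0.0015],
    [0,0,-0.0015],
    [0,0,-0.0015],
    [0,0,0],
    [0,0,0],
  ],
  yaw=[0,0,0,0,0,0,0],
  jaw=[0.25,0.25,0.25,0.25,0.25,0.25,0.25],
)

```text
t: 8.27
eef_pos: [0.5689, 0.0859, 0.0562]
eef_rot: [0.801, -0.598, -0.0, 0.0]
ft_force: [-0.1, 0.6, 0.3]
opening: 0.315
grasp_force: 20.0
```

>>> drive_tool(
  offset=[
    [0,0,-0.0015],
    [0,0,-0.0015],
    [0,0,-0.0015],
    [0,0,-0.0015],
    [0,0,0],
    [0,0,0],
  ],
  yaw=[0,0,0,0,0,0],
  jaw=[0.25,0.25,0.25,0.25,0.25,0.25],
)

```text
t: 8.77
eef_pos: [0.569, 0.086, 0.0503]
eef_rot: [0.801, -0.598, -0.0, 0.0]
ft_force: [-0.6, 0.0, -0.3]
opening: 0.316
grasp_force: 20.0
```

>>> drive_tool(
  offset=[
    [0,0,-0.001],
    [0,0,-0.001],
    [0,0,0],
    [0,0,0],
    [0,0,0],
  ],
  yaw=[0,0,0,0,0],
  jaw=[0.25,0.25,0.25,0.25,0.25],
)

```text
t: 9.18
eef_pos: [0.5691, 0.086, 0.0485]
eef_rot: [0.801, -0.598, 0.0, -0.0]
ft_force: [0.6, 0.3, 0.4]
opening: 0.319
grasp_force: 20.0
```

>>> drive_tool(
  offset=[
    [0,0,-0.0008],
    [0,0,-0.0007],
    [0,0,0],
    [0,0,0],
  ],
  yaw=[0,0,0,0],
  jaw=[0.25,0.25,0.25,0.25],
)

```text
t: 9.52
eef_pos: [0.5692, 0.086, 0.0483]
eef_rot: [0.801, -0.598, 0.0, -0.0]
ft_force: [-3.0, -0.5, 7.1]
opening: 0.317
grasp_force: 20.0
```

>>> drive_tool(
  offset=[
    [0,0,0.0005],
    [0,0,0],
    [0,0,0],
    [0,0,0],
    [0,0,0],
    [0,0,0],
    [0,0,0],
  ],
  yaw=[0,0,0,0,0,0,0],
  jaw=[0.25,0.33,0.37,0.42,0.48,0.52,0.55],
)

```text
t: 10.1
eef_pos: [0.569, 0.086, 0.0471]
eef_rot: [0.801, -0.598, -0.0, 0.0]
ft_force: [-0.2, 0.1, 0.3]
opening: 0.514
grasp_force: 0.0
```

>>> drive_tool(
  offset=[
    [0,0,0],
    [0,0,0.005],
    [0,0,0.015],
    [0,0,0.03],
    [0,0,0.03],
    [0,-0.03,0.03],
    [0,0,0],
    [0,0,0],
  ],
  yaw=[0,0,0,0,0,0,0,0],
  jaw=[0.55,0.55,0.55,0.55,0.55,0.55,0.55,0.55],
)

```text
t: 10.77
eef_pos: [0.5701, 0.056, 0.1594]
eef_rot: [0.801, -0.599, 0.001, -0.002]
ft_force: [-0.7, 0.4, 0.3]
opening: 0.549
grasp_force: 0.0
```

```bash
python3 - <<'E'
from h import *
im,c=look('wrist','w6'); s=env.observe(); print(s['t'],s['eef_pos'],s['ft_force'])
u,v=proj(c,(.569,.0875,.053)); b,_=proj(c,(.5917,.0109,.053)),0; print(u,v,b)
u=int(u);v=int(v); cv2.imwrite('pics/w6c.png',cv2.resize(im[max(0,v-110):v+70,u-130:u+130],None,fx=3,fy=3,interpolation=cv2.INTER_CUBIC)[:,:,::-1])
E
```

```text
10.8167 [0.56895511 0.05624667 0.15760766] [-0.44232414  0.18540865 -1.34661292]
249.14834425278482 220.461817850606 [248.61401712 138.00136502]
```

View pics/w6c.png

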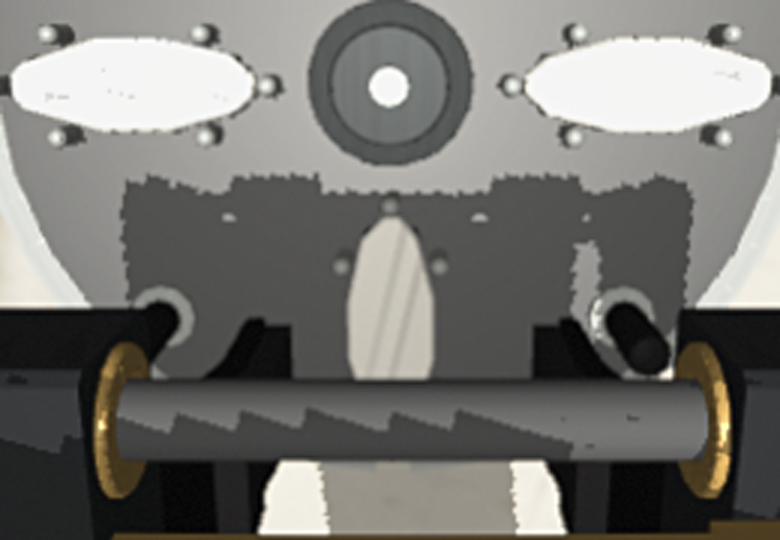

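The plate lies flat between the pins: pins at x 342 and 440, plate centred at 391, with the same end gap as the clamped plates. Next I close the fingers and go behind the (-78,-78) post, near (0.539, -0.086).

>>> drive_tool(
  offset=[
    [0,-0.0227,-0.004],
    [0,-0.0227,-0.008],
    [0,-0.0227,-0.008],
    [0,-0.0227,-0.008],
    [0,-0.0227,-0.008],
    [0,-0.0227,-0.008],
    [0.001,-0.0227,-0.008],
    [0,0,0],
  ],
  yaw=[6.43,6.43,6.43,6.43,6.43,6.43,6.43,0],
  jaw=[0,0,0,0,0,0,0,0],
  force=10,
)

```text
t: 11.48
eef_pos: [0.5677, -0.1048, 0.1013]
eef_rot: [0.969, -0.246, -0.003, 0.001]
ft_force: [0.2, 0.3, -0.3]
opening: 0.052
grasp_force: 0.0
```

>>> drive_tool(
  offset=[
    [0,0,-0.02],
    [0,0,-0.015],
    [0,0,-0.01],
    [0,0,-0.005],
    [0,0,0],
    [0,0,0],
  ],
  yaw=[0,0,0,0,0,0],
  jaw=[0,0,0,0,0,0],
)

```text
t: 11.98
eef_pos: [0.5703, -0.102, 0.0549]
eef_rot: [0.969, -0.246, -0.0, 0.0]
ft_force: [1.1, 1.2, 0.9]
opening: 0.008
grasp_force: 0.0
```

```bash
python3 - <<'E'
from h import *
s=env.observe(); R=s['eef_rot']; T=s['eef_pos']; print(s['t'],T,(np.degrees(2*np.arctan2(R[1],R[0])))%360,s['ft_force'],s['opening'])
# index bracket direction from w1
im,c=load('top0'); 
h=np.array([.5917,.0109])
# planned pushing path: tool centre 16.5 mm behind the post
p0=None
for a in [0,4,8,12,16,20,24,28,32,36,40]:
    f=np.radians(241.4-a); t=np.array([np.sin(f),-np.cos(f)]); p=h+.110*np.array([np.cos(f),np.sin(f)])-.0165*t; print(a,p.round(4),None if p0 is None else (p-p0).round(4)); p0=p
E
```

```text
11.9833 [ 0.57030001 -0.1019669   0.05488789] 331.53864585384525 [1.07392963 1.18442473 0.92274137] 0.007620638599498981
0 [ 0.5535 -0.0936] None
4 [ 0.5463 -0.0907] [-0.0072  0.0029]
8 [ 0.5394 -0.0872] [-0.007   0.0034]
12 [ 0.5326 -0.0834] [-0.0067  0.0039]
16 [ 0.5262 -0.079 ] [-0.0064  0.0043]
20 [ 0.5201 -0.0742] [-0.0061  0.0048]
24 [ 0.5143 -0.069 ] [-0.0058  0.0052]
28 [ 0.5089 -0.0634] [-0.0054  0.0056]
32 [ 0.504  -0.0575] [-0.005  0.006]
36 [ 0.4994 -0.0512] [-0.0046  0.0063]
40 [ 0.4953 -0.0446] [-0.0041  0.0066]
```

>>> drive_tool(
  offset=[
    [-0.0042,0.0021,0],
    [-0.0042,0.0021,0],
    [-0.0042,0.0021,0],
    [-0.0042,0.0021,0],
    [-0.0036,0.0015,0],
    [-0.0036,0.0015,0],
    [-0.0035,0.0017,0],
    [-0.0035,0.0017,0],
  ],
  yaw=[0,0,0,0,-2,-2,-2,-2],
  jaw=[0,0,0,0,0,0,0,0],
)

```text
t: 12.65
eef_pos: [0.5409, -0.0883, 0.0558]
eef_rot: [0.95, -0.313, 0.003, -0.0]
ft_force: [5.3, -7.1, -3.9]
opening: 0.006
grasp_force: 3.9
```

>>> drive_tool(
  offset=[
    [-0.0034,0.0019,0],
    [-0.0034,0.0019,0],
    [-0.0032,0.0022,0],
    [-0.0032,0.0022,0],
    [-0.0031,0.0024,0],
    [-0.0031,0.0024,0],
    [0,0,0],
  ],
  yaw=[-2,-2,-2,-2,-2,-2,0],
  jaw=[0,0,0,0,0,0,0],
)

```text
t: 13.23
eef_pos: [0.5202, -0.0747, 0.0557]
eef_rot: [0.912, -0.411, 0.001, -0.0]
ft_force: [1.5, -1.4, -0.0]
opening: 0.004
grasp_force: 1.1
```

```bash
python3 - <<'E'
from h import *
h=np.array([.5917,.0109])
im,c=load('w1'); p=onz(c,165,203,.047)[:2]-h; print('bracket ang w1',np.degrees(np.arctan2(p[1],p[0])),np.hypot(*p))
im,c=look('top','top1'); s=env.observe(); p=s['eef_pos'][:2]-h; print(s['t'],s['eef_pos'],s['ft_force'],'tool ang',np.degrees(np.arctan2(p[1],p[0]))%360,np.hypot(*p))
cv2.imwrite('pics/top1c.png',cv2.resize(im[145:240,180:300],None,fx=6,fy=6,interpolation=cv2.INTER_CUBIC)[:,:,::-1])
E
```

```text
bracket ang w1 67.69284464893494 0.15037975935074516
13.2833 [ 0.52015426 -0.07458683  0.05563937] [ 1.63148941 -1.77574814  0.25518131] tool ang 230.07332195250856 0.11147551686285109
```

View pics/top1c.png

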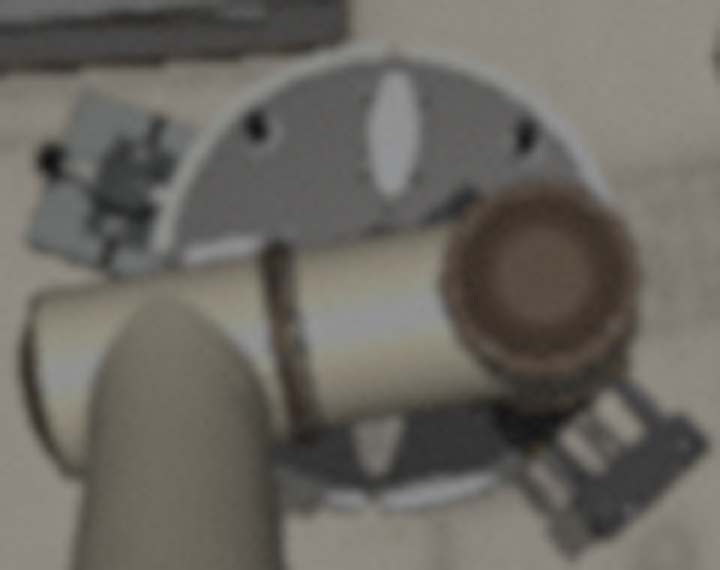

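The bracket is at the left, with its knob at (48,160) in the crop, and the bolt points from there toward the hub. The carousel has turned about 19°, so I'll take the bolt's angle from the knob.

```bash
python3 - <<'E'
from h import *
h=np.array([.5917,.0109]); im,c=load('top1')
for z in(.03,.036,.045):
    for u,v in((48,160),(128,203)):
        p=onz(c,180+u/6,145+v/6,z)[:2]-h; print(z,u,np.degrees(np.arctan2(p[1],p[0])),np.hypot(*p))
p=onz(c,180+395/6,145+135/6,.053)[:2]-h; print('x nest ang',np.degrees(np.arctan2(p[1],p[0])),np.hypot(*p))
E
```

```text
0.03 48 70.46347107780791 0.21062088927496128
0.03 128 73.87275876080014 0.15687996714575292
0.036 48 70.71856536615715 0.20899378412848332
0.036 128 74.2298476330311 0.15555179879881448
0.045 48 71.10872912942429 0.2065610468882145
0.045 128 74.77702648660748 0.15357111956150457
x nest ang -6.122799986176497 0.07641362241696577
```

>>> drive_tool(
  offset=[
    [-0.0029,0.0026,0],
    [-0.0029,0.0026,0],
    [-0.0027,0.0028,0],
    [-0.0027,0.0028,0],
    [-0.0025,0.003,0],
    [0,0,0],
  ],
  yaw=[-2,-2,-2,-2,-2,0],
  jaw=[0,0,0,0,0,0],
)

```text
t: 13.78
eef_pos: [0.5061, -0.0608, 0.0555]
eef_rot: [0.873, -0.489, 0.001, -0.0]
ft_force: [1.2, -2.2, 1.0]
opening: 0.005
grasp_force: 1.0
```

>>> drive_tool(
  offset=[
    [-0.0009,0.0011,0],
    [-0.0009,0.0011,0],
    [-0.0009,0.0011,0],
    [-0.0009,0.0011,0],
  ],
  yaw=[-0.75,-0.75,-0.75,-0.75],
  jaw=[0,0,0,0],
)

```text
t: 14.12
eef_pos: [0.5029, -0.0569, 0.0555]
eef_rot: [0.86, -0.511, 0.001, 0.0]
ft_force: [1.2, -6.5, 1.0]
opening: 0.005
grasp_force: 3.1
```

>>> drive_tool(
  offset=[
    [-0.0009,0.0012,0],
    [-0.0009,0.0012,0],
  ],
  yaw=[-0.75,-0.75],
  jaw=[0,0],
)

```text
t: 14.28
eef_pos: [0.5012, -0.0546, 0.0555]
eef_rot: [0.853, -0.522, 0.001, 0.0]
ft_force: [1.6, -5.5, 0.6]
opening: 0.002
grasp_force: 3.3
```

>>> drive_tool(
  offset=[
    [-0.0009,0.0012,0],
    [-0.0009,0.0012,0],
  ],
  yaw=[-0.75,-0.75],
  jaw=[0,0],
)

```text
t: 14.45
eef_pos: [0.499, -0.0517, 0.0553]
eef_rot: [0.846, -0.534, 0.0, -0.0]
ft_force: [-0.2, 0.2, -0.4]
opening: 0.007
grasp_force: 0.0
```

>>> drive_tool(
  offset=[
    [-0.0005,0.0007,0],
    [0,0,0],
  ],
  yaw=[0,0],
  jaw=[0,0],
)

```text
t: 14.62
eef_pos: [0.4985, -0.051, 0.0551]
eef_rot: [0.846, -0.533, 0.0, -0.0]
ft_force: [1.5, -4.6, 1.5]
opening: 0.006
grasp_force: 2.2
```

>>> drive_tool(
  offset=[
    [-0.0005,0.0007,0],
    [0,0,0],
  ],
  yaw=[0,0],
  jaw=[0,0],
)

```text
t: 14.78
eef_pos: [0.4984, -0.0508, 0.0551]
eef_rot: [0.846, -0.533, 0.001, 0.0]
ft_force: [3.7, -7.7, -0.6]
opening: 0.004
grasp_force: 4.0
```

>>> drive_tool(
  offset=[
    [-0.0003,0.0004,0],
    [0,0,0],
  ],
  yaw=[0,0],
  jaw=[0,0],
)

```text
t: 14.95
eef_pos: [0.4984, -0.0507, 0.0552]
eef_rot: [0.846, -0.533, 0.001, 0.0]
ft_force: [4.4, -8.4, -1.2]
opening: 0.007
grasp_force: 5.1
```

The force rises while the tool stands still, so the bolt appears to have stopped it. I'll back off and check.

>>> drive_tool(
  offset=[
    [0.003,-0.004,0],
    [0.006,-0.008,0],
    [0.006,-0.008,0],
    [0,0,0.02],
    [0,0,0.03],
    [0,0,0.04],
    [0,0,0.04],
    [0,0,0],
  ],
  yaw=[0,0,0,0,0,0,0,0],
  jaw=[0,0,0,0,0,0,0,0],
)

```text
t: 15.62
eef_pos: [0.5178, -0.0701, 0.1933]
eef_rot: [0.846, -0.533, 0.007, -0.004]
ft_force: [1.2, -0.0, 1.0]
opening: 0.007
grasp_force: 0.0
```

>>> drive_tool(
  offset=[
    [-0.005,-0.038,0.01],
    [-0.005,-0.038,0.01],
    [-0.005,-0.038,0.01],
    [-0.005,-0.038,0.01],
    [-0.005,-0.038,0.01],
    [-0.005,-0.038,0],
    [0,0,0],
    [0,0,0],
  ],
  yaw=[0,0,0,0,0,0,0,0],
  jaw=[0,0,0,0,0,0,0,0],
)

```text
t: 16.28
eef_pos: [0.4817, -0.2997, 0.234]
eef_rot: [0.845, -0.535, -0.001, -0.0]
ft_force: [1.0, 0.2, -0.1]
opening: 0.006
grasp_force: 0.0
```

```bash
python3 - <<'E'
from h import *
im,c=look('scene','scene2'); t,_=look('top','top2'); s=env.observe(); print(s['t'],s['eef_pos'],s['ft_force'])
a=cv2.resize(im[140:225,190:300],(800,618)) if 0 else cv2.resize(im[143:223,195:300],None,fx=5.2,fy=5.2,interpolation=cv2.INTER_CUBIC)[:300*2]
b=cv2.resize(t[145:240,180:300],None,fx=3,fy=3,interpolation=cv2.INTER_CUBIC)
o=np.zeros((600,800,3),'u1'); a=cv2.resize(a,(440,335)); o[:335,:440]=a; o[:285,440:800]=b
o[340:600,:340]=cv2.resize(im[143:188,195:254],(340,260),interpolation=cv2.INTER_CUBIC); o[290:600,440:800]=cv2.resize(t[155:203,182:238],(360,310),interpolation=cv2.INTER_CUBIC)
cv2.imwrite('pics/fin.png',o[:,:,::-1])
E
```

```text
16.3833 [ 0.48220618 -0.29766458  0.23419781] [0.1374348  0.95566262 0.0347452 ]
```

View pics/fin.png

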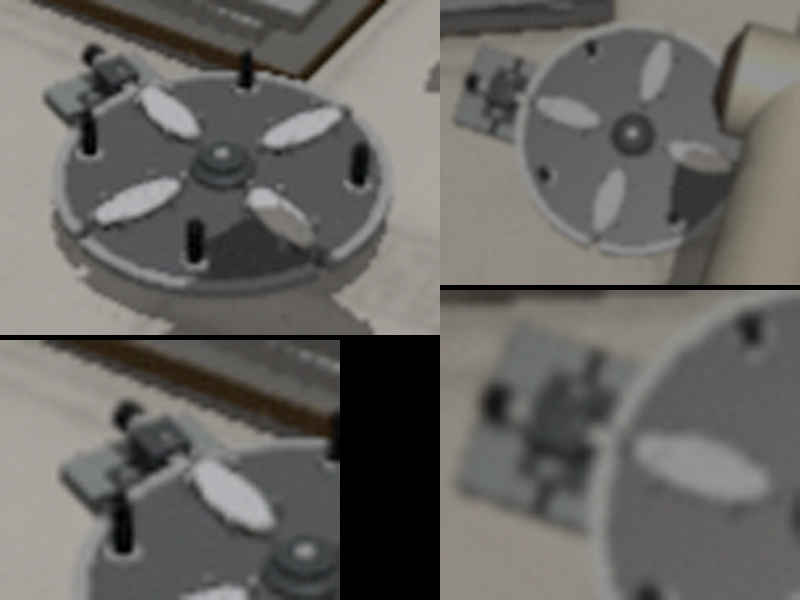

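The nest with the plate now stands at the bracket. The knob has moved inward, from about (188,171.7) to about (190.4,172.4) in the top view. I'll confirm with a mask.

```bash
python3 - <<'E'
from h import *
for f in('top0','top1','top2'):
    im,c=load(f); g=im[165:180,183:196].max(2).astype(float); w=np.clip(75-g,0,None); y,x=np.mgrid[165:180,183:196]; q=((x*w).sum()/w.sum(),(y*w).sum()/w.sum()); print(f,np.round(q,2),onz(c,*q,.036).round(4))
im,c=load('top2'); h=np.array([.5873,.006])
E
```

```text
top0 [188.62 171.87] [0.6599 0.206  0.036 ]
top1 [188.55 171.84] [0.6601 0.2062 0.036 ]
top2 [190.44 172.48] [0.6576 0.1995 0.036 ]
```

The knob moved about 7 mm toward the axis, so the bolt has snapped into the notch. The robot is clear of everything, so I'm handing in.

```bash
python3 -c "
from cell import env
print(env.close_job())"
```

```text
the job is handed in; nothing more can be done
None
```

The job is handed in: the zinc plate lies flat between the pins of the empty nest, and the carousel was pushed clockwise about 36° until the nest reached the index bracket. The bolt appears locked there: its knob moved about 7 mm inward, and the carousel stopped dead under a push of about 9.5 N. The hand-in gave no verdict.

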